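# Load the dispenser's feed tray from the storage rack, keeping the order

## Robot

A 7-joint arm with a two-finger parallel gripper is mounted at the origin on the work surface. World frame = base frame: x ahead of the robot, y to its left, z up, the work surface at z = 0. Lengths are in mm, angles in rad, forces in N, time in s.
With the tool pointing down it reaches from about 425 to 875 mm from the base axis. Payload 8.4 kg.
Tool frame: the origin (TCP) lies on the front face of the gripper's body, between the roots of the fingers; the fingertips stand 73 mm ahead of it and the grasp point (between the pads) lies 54 mm ahead of it; z points along the fingers, y is the direction in which the jaws open and shut (so a half turn about z gives the same grasp; the last joint's range is limited). The gripper opens to 85 mm and grips with 20 to 120 N. Pads are 22 mm wide; open, the fingers measure 114 mm over their backs; the gripper's body (76 mm by 85 mm) begins 54 mm behind the grasp point. The pads swing forward as they close: fully open they stand 13 mm farther back than shut.
Start: joints at [1.113, 0.333, 0.04, 1.465, -0.013, 1.343, -0.059], TCP at [228.225, -608.59, 303.908] pointing down, gripper open.
Joint ranges: [-2.58, 2.58], [-0.38, 2.09], [-1.3, 1.39], [0.25, 2.4], [-1.5, 4.64], [0.08, 2.09], [-2.65, 2.65]. Speed limits (rad/s): [2.22, 2.22, 2.79, 2.79, 3.14, 3.14, 3.14].

## Interface

Orientations are given as a rotation vector (axis times angle).
In Python, from station import read_state, vision, robot gives the robot as it stands. The module is installed in compiled form; this text tells all that it offers.
- The arm moves only by the tool send_rows, never from a script. Its arguments are lists of equal length, an entry for each row: "xyz": the shift along the tool's x, y, z in mm, a list of three; "twist": the turn, a rotation vector about the tool's x, y, z in degrees, a list of three; "claw": the finger opening in mm, from 0 to 85.4. In form: {"xyz": [[dx, dy, dz], ...], "twist": [[ax, ay, az], ...], "claw": [claw, ...]}. A call has 1 to 12 rows; each row shifts and turns the commanded pose from where the row before left it, along the tool's axes as they then stand; what a row does not reach is not made up. A row lasts 1/10 s, in which the tool goes at most 50 mm and 8.59 degrees, less where a joint would pass 70% of its speed; a pose out of reach is approached as far as the arm can. A call with a gripper value outside its range is refused whole. The fingers move at their own pace and stop on an object; the grip force is fixed at half the most. Time passes only in rows, so rows that do not move let the fingers close. It gives the time, the measured TCP pose, the force and the opening at its end, in the units of the state.
- read_state(): the state, without advancing time (a new reading comes with each control period).
- vision.get_image(name): name is "side" or "top" or "wrist"; returns the picture (400x640x3 uint8, red, green, blue); there is no depth.
- vision.camera_model(name): a dict with "K" (3x3 intrinsics, pixels), "D" ([k1, k2, p1, p2, k3] as OpenCV has them; the pictures are not rectified), "R" (3x3) and "t" (3): a world point X has camera coordinates R X + t; the wrist camera has in their place "mount" (4x4, takes a point from camera to tool coordinates, whose origin is the TCP and whose axes are the flange's). Camera axes: x right, y down, z forward; pixel columns grow to the right and rows downward; lengths in mm; the calibration is good to about 2 mm. A picture is of the moment at which its call begins: read the wrist's pose just before it. camera_model takes no time and is no camera call.
- robot.job_done(): hands the job in, once; it reports no verdict.
The state is a dict: "t": time; "qpos": joint angles; "joint_velocities": joint speeds; "tau": joint torques, N m; "position": TCP position; "tcp_rot": TCP orientation; "ft_force": force on the tool from outside, world axes, zero at the start; "wrist_torque": the same for the moment, N m; "gripper_width": finger opening in mm.
Only numpy, scipy, OpenCV 4.12 (cv2) and the standard library are available. Lean on these libraries where they do the work, as an engineer would, in place of code of your own. Each camera call takes 0.05 s, during which the arm holds its last target.

## Task

Move the four reagent vials from their cups on the storage rack into the dispenser's feed tray, one in each cell, in the same order counted from the post: the vial next to the storage rack's post goes into the cell next to the feed tray's post, and so on to the far end. Put each vial down gently, standing upright on the floor of its cell; do not drop one or knock one over.

Things in the scene. Friction and masses are not known exactly. Their poses are not given: they have to be found in the camera images.
- slim_mid (a point): slim vial: amber glass, white cap, 84 mm high, the tallest; body 28 mm diameter up to 62 mm, cap 22 mm diameter above. Its underside stands 13 mm above the bench at the start. Point: its centre, half-way up; z axis up.
- jar_mid (a point): jar vial: amber glass, wide white cap, 60 mm high, the shortest; body 34 mm diameter up to 38 mm, cap 35 mm diameter above. Its underside stands 13 mm above the bench at the start. Point: its centre, half-way up; z axis up.
- neck_mid (a point): necked vial: amber glass, 70 mm high; foot 36 mm diameter and 22 mm high, above it a long straight neck and white cap, 22 mm diameter. Its underside stands 13 mm above the bench at the start. Point: its centre, half-way up; z axis up.
- square_mid (a point): square vial: amber glass, 70 mm high; square body 30 x 30 mm up to 54 mm, white cap 24 mm diameter above. x and y axes are normal to its flat sides, and within 0.1 rad of its cup's. Its underside stands 13 mm above the bench at the start. Point: its centre, half-way up; z axis up.
- cup_slim: grey plastic cup, fixed on the storage rack, in which the slim vial stands at the start: round, 42 mm outside, 36 mm inside, 12 mm high, floor 3 mm thick. It stays there. Origin: centre of its underside, 10 mm above the bench; its x axis lies along the rack's row.
- cup_jar: grey plastic cup, fixed on the storage rack, in which the jar vial stands at the start: round, 46 mm outside, 40 mm inside, 12 mm high, floor 3 mm thick. It stays there. Origin: centre of its underside, 10 mm above the bench; its x axis lies along the rack's row.
- cup_neck: grey plastic cup, fixed on the storage rack, in which the necked vial stands at the start: round, 50 mm outside, 44 mm inside, 12 mm high, floor 3 mm thick. It stays there. Origin: centre of its underside, 10 mm above the bench; its x axis lies along the rack's row.
- cup_square: grey plastic cup, fixed on the storage rack, in which the square vial stands at the start: square, 44 mm outside, 38 mm inside, 12 mm high, floor 3 mm thick. It stays there. Origin: centre of its underside, 10 mm above the bench; its x axis lies along the rack's row.
- storage_post: round steel post (16 mm diameter, 38 mm high with a black 26 mm head) at one end of the storage rack, a flat aluminium bar 290 x 62 x 10 mm; the other end has only a low flat stop 8 mm high. Origin: centre of the post's foot, 10 mm above the bench. The four cups stand in line with it, centres 52, 104, 156 and 208 mm from the post's axis; which cup is where, and at which end the post stands, changes.
- tray: the dispenser's feed tray, fixed: bare steel, 212 x 56 mm, 20 mm high, floor and walls 4 mm thick, a row of four equal open cells along its x axis, each 48 x 48 mm inside. Origin: centre of its underside, on the bench; z up. Cell centres at x = +78, +26, -26, -78 mm, y = 0. A steel post like the storage rack's (16 mm diameter, black 26 mm head, top 48 mm above the bench) stands on a tongue at x = +130 mm; the cell at x = +78 mm is next to the post.
Mind the look-alikes: they are no part of the job. Leave any turquoise look-alike of the part that bears square_mid alone.

How it is judged (in metres and radians):
At the end, for the whole second after the job is handed in: Each vial stands in the tray cell whose rank from the tray's post is the rank that its cup has from the storage rack's post: within 15 mm of the cell's centre along and across the tray, its height within 6 mm of standing on the cell's floor, within 0.12 rad of upright, slower than 0.02 m/s (((horizontal distance between cup_slim and storage_post between 0.032 and 0.072 m and x of slim_mid in the frame of tray between 0.063 and 0.093 m) or (horizontal distance between cup_slim and storage_post between 0.084 and 0.124 m and x of slim_mid in the frame of tray between 0.011 and 0.041 m) or (horizontal distance between cup_slim and storage_post between 0.136 and 0.176 m and x of slim_mid in the frame of tray between -0.041 and -0.011 m) or (horizontal distance between cup_slim and storage_post between 0.188 and 0.228 m and x of slim_mid in the frame of tray between -0.093 and -0.063 m)) and y of slim_mid in the frame of tray between -0.015 and 0.015 m and z of slim_mid in the frame of tray between 0.04 and 0.052 m and angle between each of slim_mid, jar_mid, neck_mid, square_mid's own z axis and vertical below 0.12 rad and linear speed of each of slim, jar, neck, square below 0.02 m/s and ((horizontal distance between cup_jar and storage_post between 0.032 and 0.072 m and x of jar_mid in the frame of tray between 0.063 and 0.093 m) or (horizontal distance between cup_jar and storage_post between 0.084 and 0.124 m and x of jar_mid in the frame of tray between 0.011 and 0.041 m) or (horizontal distance between cup_jar and storage_post between 0.136 and 0.176 m and x of jar_mid in the frame of tray between -0.041 and -0.011 m) or (horizontal distance between cup_jar and storage_post between 0.188 and 0.228 m and x of jar_mid in the frame of tray between -0.093 and -0.063 m)) and y of jar_mid in the frame of tray between -0.015 and 0.015 m and z of jar_mid in the frame of tray between 0.028 and 0.04 m and ((horizontal distance between cup_neck and storage_post between 0.032 and 0.072 m and x of neck_mid in the frame of tray between 0.063 and 0.093 m) or (horizontal distance between cup_neck and storage_post between 0.084 and 0.124 m and x of neck_mid in the frame of tray between 0.011 and 0.041 m) or (horizontal distance between cup_neck and storage_post between 0.136 and 0.176 m and x of neck_mid in the frame of tray between -0.041 and -0.011 m) or (horizontal distance between cup_neck and storage_post between 0.188 and 0.228 m and x of neck_mid in the frame of tray between -0.093 and -0.063 m)) and y of neck_mid in the frame of tray between -0.015 and 0.015 m and z of neck_mid in the frame of tray between 0.033 and 0.045 m and ((horizontal distance between cup_square and storage_post between 0.032 and 0.072 m and x of square_mid in the frame of tray between 0.063 and 0.093 m) or (horizontal distance between cup_square and storage_post between 0.084 and 0.124 m and x of square_mid in the frame of tray between 0.011 and 0.041 m) or (horizontal distance between cup_square and storage_post between 0.136 and 0.176 m and x of square_mid in the frame of tray between -0.041 and -0.011 m) or (horizontal distance between cup_square and storage_post between 0.188 and 0.228 m and x of square_mid in the frame of tray between -0.093 and -0.063 m)) and y of square_mid in the frame of tray between -0.015 and 0.015 m and z of square_mid in the frame of tray between 0.033 and 0.045 m); the robot touches nothing.
It fails at once if a vial is knocked over (leans more than 50 degrees) (angle between any of slim_mid, jar_mid, neck_mid, square_mid's own z axis and vertical above 0.87 rad).
It fails at once if a vial is dropped into the tray (faster than 0.6 m/s while less than about 25 mm above its floor) ((horizontal distance between slim_mid and tray below 0.11 m and height (world z) of slim_mid below 0.072 m and linear speed of slim above 0.6 m/s) or (horizontal distance between jar_mid and tray below 0.11 m and height (world z) of jar_mid below 0.06 m and linear speed of jar above 0.6 m/s) or (horizontal distance between neck_mid and tray below 0.11 m and height (world z) of neck_mid below 0.065 m and linear speed of neck above 0.6 m/s) or (horizontal distance between square_mid and tray below 0.11 m and height (world z) of square_mid below 0.065 m and linear speed of square above 0.6 m/s)).
It also fails if it takes over 109 s, if anything falls off the work surface, if the arm or the gripper's body presses on something with over 40 N, if the wrist force passes 120 N, or if a joint passes its speed limit or range.

## Working session

There is one attempt and no reset: what is moved stays moved. The work goes in short steps, Python scripts to look and compute and a tool call to move; the robot and the scene stay as the last step left them, time stands still between calls to the robot, and variables do not carry over. Pictures are saved under pics/ and viewed, and the job is handed in when it is done.

Besides the shell and the picture viewer there is one more tool, called after ">>>" by a JSON object that holds its "fn" and its "kwargs". send_rows: Moves the arm, as the interface text tells. Its arguments: {"type":"object","properties":{"xyz":{"type":"array"},"twist":{"type":"array"},"claw":{"type":"array"}},"required":["xyz","twist","claw"]}

```bash
mkdir -p pics; ls
python3 - <<'E'
from station import read_state, vision, robot
import cv2
s=read_state()
for k,v in s.items(): print(k,v)
for n in ("side","top"):
    cv2.imwrite(f"pics/{n}0.png",vision.get_image(n)[:,:,::-1]); 
for n in ("side","top","wrist"):
    print(n,vision.camera_model(n))
E
```

```text
pics
t 0.0
qpos [ 1.11279501  0.33387547  0.03988195  1.46627877 -0.01339503  1.34330624
 -0.05849681]
joint_velocities [ 5.03068589e-05 -2.54100419e-05  5.23448604e-04  5.70018783e-04
 -8.75787320e-05  2.16839738e-03 -1.07917686e-04]
tau [ 9.71916488e-04 -6.58546400e+01  1.36585046e+00 -4.05543244e+01
  1.66235195e-02  1.29901862e-02  6.38462680e-06]
position [ 228.10186293 -608.29332769  303.04052742]
tcp_rot [-3.08965176e+00 -5.60276560e-01  6.25330668e-04]
ft_force [-0.33280121  0.18259294 -0.47292974]
wrist_torque [-0.00684712  0.01287304 -0.02179574]
gripper_width 85.27840279443626
side {'K': array([[371.63371639,   0.        , 328.32267871],
       [  0.        , 371.63371639, 206.76454489],
       [  0.        ,   0.        ,   1.        ]]), 'D': array([-0.04208035,  0.        ,  0.        ,  0.        ,  0.        ]), 'R': array([[-0.90721409, -0.42059195,  0.00806229],
       [-0.27115456,  0.57001114, -0.7756046 ],
       [ 0.32161746, -0.70582555, -0.63116757]]), 't': array([489.47760305, 193.50982528, 620.53760097])}
top {'K': array([[423.96519087,   0.        , 317.309
[... 294 characters left out ...]
     [ 0.16200838,  0.02788108, -0.98639542]]), 't': array([ 30.09507039, 559.2252249 , 869.32837898])}
wrist {'K': array([[359.4582985 ,   0.        , 320.70545368],
       [  0.        , 359.4582985 , 201.61158589],
       [  0.        ,   0.        ,   1.        ]]), 'D': array([-0.04368135,  0.        ,  0.        ,  0.        ,  0.        ]), 'mount': array([[ 1.32391194e-04, -9.48538126e-01, -3.16662923e-01,
         8.08227308e+01],
       [ 9.99999937e-01,  2.10622711e-05,  3.54992045e-04,
        -3.01243908e-01],
       [-3.30053848e-04, -3.16662950e-01,  9.48538068e-01,
        -6.90206193e+01],
       [ 0.00000000e+00,  0.00000000e+00,  0.00000000e+00,
         1.00000000e+00]])}
```

View pics/side0.png

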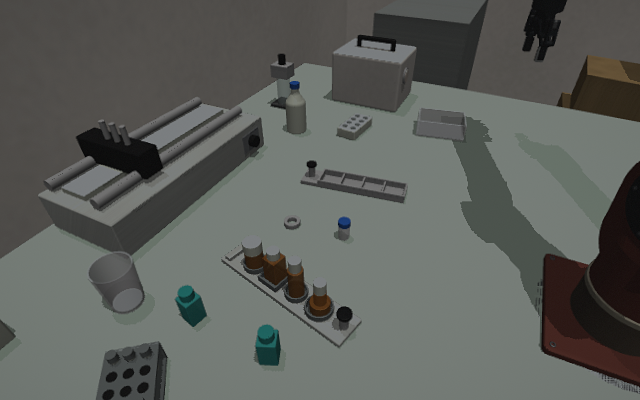

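View pics/top0.png

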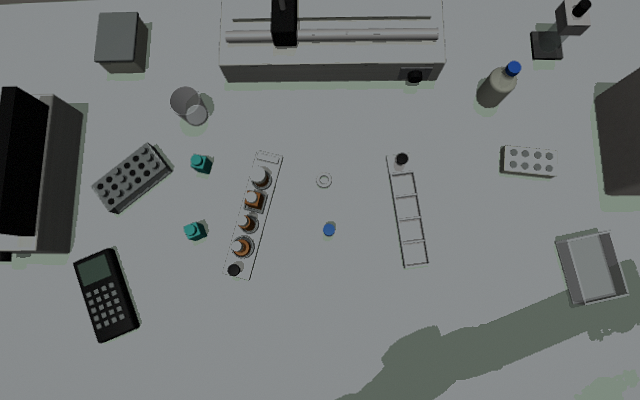

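Run:
```python
import cv2
t=cv2.imread("pics/top0.png");s=cv2.imread("pics/side0.png")
cv2.imwrite("pics/c1.png",cv2.resize(t[140:290,210:310],None,fx=4,fy=4,interpolation=cv2.INTER_CUBIC))
cv2.imwrite("pics/c2.png",cv2.resize(s[225:350,215:365],None,fx=4,fy=4,interpolation=cv2.INTER_CUBIC))
cv2.imwrite("pics/c3.png",cv2.resize(t[140:280,375:440],None,fx=4,fy=4,interpolation=cv2.INTER_CUBIC))
```

```text
(no output)
```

View pics/c1.png

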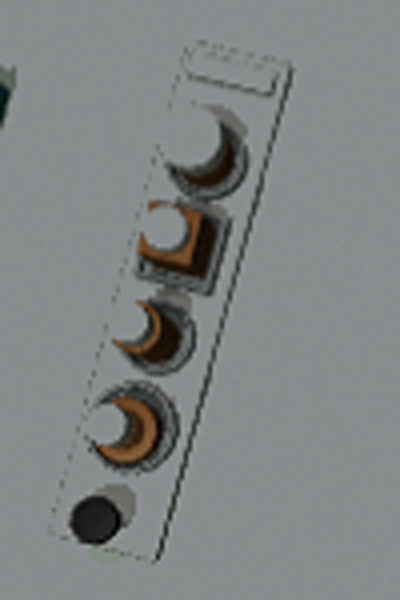

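View pics/c2.png

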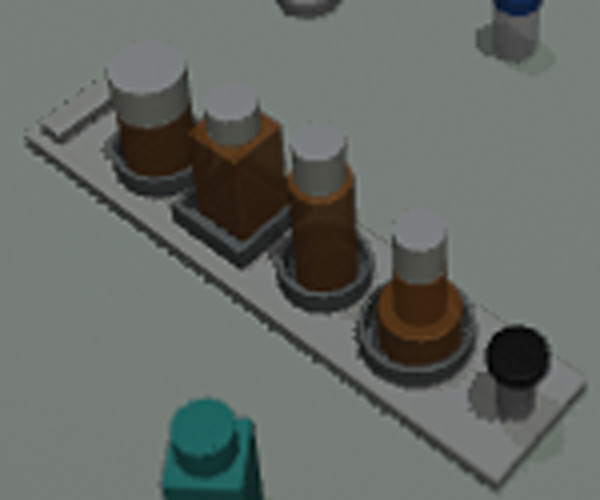

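View pics/c3.png

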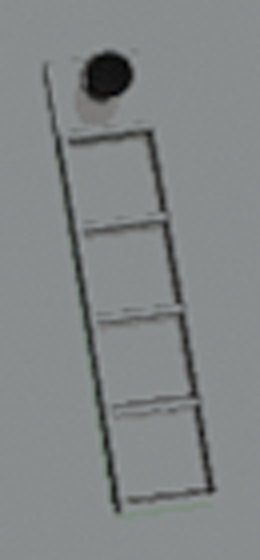

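```bash
cat > h.py <<'E'
import numpy as np, cv2
from scipy.spatial.transform import Rotation as Ro
from station import read_state, vision, robot
def ray(cam,uv,st=None):
    m=vision.camera_model(cam)
    p=cv2.undistortPoints(np.array([[uv]],float),m["K"],m["D"])[0,0]
    d=np.array([p[0],p[1],1.])
    if cam=="wrist":
        T=m["mount"]; R=Ro.from_rotvec(st["tcp_rot"]).as_matrix()
        o=R@T[:3,3]+np.array(st["position"]); d=R@T[:3,:3]@d
    else:
        R,t=np.array(m["R"]),np.array(m["t"]); o=-R.T@t; d=R.T@d
    return o,d
def onz(cam,uv,z,st=None):
    o,d=ray(cam,uv,st); return o+d*(z-o[2])/d[2]
def proj(cam,X,st=None):
    m=vision.camera_model(cam); X=np.atleast_2d(np.array(X,float))
    if cam=="wrist":
        T=m["mount"]; R=Ro.from_rotvec(st["tcp_rot"]).as_matrix()
        Xt=(X-np.array(st["position"]))@R; Xc=(Xt-T[:3,3])@T[:3,:3]
        return cv2.projectPoints(Xc,np.zeros(3),np.zeros(3),m["K"],m["D"])[0][:,0]
    return cv2.projectPoints(X,cv2.Rodrigues(m["R"])[0],np.array(m["t"]),m["K"],m["D"])[0][:,0]
E
python3 - <<'E'
from h import *
c1=lambda u,v:(210+u/4-.4,140+v/4-.4)
c2=lambda u,v:(215+u/4-.4,225+v/4-.4)
c3=lambda u,v:(375+u/4-.4,140+v/4-.4)
np.set_printoptions(precision=1,suppress=True)
print("post top",onz("top",c1(95,519),48), "side",onz("side",c2(518,354),48))
for n,a,b,z in [("neck",(108,424),(420,231),83),("slim",(132,322),(318,142),97),("sq",(164,228),(232,104),83),("jar",(190,137),(148,68),73)]:
    print(n,onz("top",c1(*a),z),onz("side",c2(*b),z))
P=onz("top",c3(107,75),48);print("traypost",P)
for q in [(117,508),(213,492),(70,140),(152,131)]: print(onz("top",c3(*q),20))
print("side traypost",onz("side",(311.5,164),48))
E
```

```text
post top [416.6 207.3  48. ] side [414.7 212.2  48. ]
neck [464.6 194.2  83. ] [462.7 199.5  83. ]
slim [515.6 180.5  97. ] [514.2 186.6  97. ]
sq [566.7 168.   83. ] [564.4 172.2  83. ]
jar [617.6 157.4  73. ] [615.6 161.3  73. ]
traypost [ 656.8 -153.8   48. ]
[ 423.2 -156.9   20. ]
[ 431.7 -209.    20. ]
[ 627.  -136.8   20. ]
[ 632.  -182.8   20. ]
side traypost [ 652.8 -146.1   48. ]
```

```bash
cat >> h.py <<'E'
def plan(pos,ang,verbose=True):
    """first shift (tool axes now), then twist deg, to get TCP to pos, tool x at ang deg, pointing down"""
    s=read_state(); R=Ro.from_rotvec(s["tcp_rot"])
    a=np.radians(ang); Rt=np.array([[np.cos(a),np.sin(a),0],[np.sin(a),-np.cos(a),0],[0,0,-1.]])
    sh=R.inv().apply(np.array(pos)-s["position"]); tw=(R.inv()*Ro.from_matrix(Rt)).as_rotvec(degrees=True)
    print("t",round(s["t"],2),"shift",np.round(sh,1),"twist",np.round(tw,2),"w",round(s["gripper_width"],1),"F",np.round(s["ft_force"],1),"pos",np.round(s["position"],1))
def snap(name):
    s=read_state(); im=vision.get_image("wrist")[:,:,::-1].copy(); cv2.imwrite(f"pics/{name}.png",im)
    import pickle; pickle.dump(s,open(f"pics/{name}.pkl","wb")); return s,im
E
python3 -c "
from h import *
plan((500,-170,300),7.6)"
```

```text
t 0.1 shift [ 408.5 -315.     3.5] twist [-8.000e-02  1.000e-02  1.295e+01] w 85.3 F [-0.   0.7 -0.7] pos [ 228.1 -608.3  303.1]
```

>>> {"fn": "send_rows", "kwargs": {"xyz": [[20,-15,0],[36,-28,0],[36,-28,0],[36,-28,0],[36,-28,0],[36,-28,0],[36,-28,0],[36,-28,0],[36,-28,0],[36,-28,0],[36,-28,0],[28,-20,0]], "twist": [[0,0,0],[0,0,0],[0,0,0],[0,0,0],[0,0,0],[0,0,0],[0,0,0],[0,0,0],[0,0,0],[0,0,0],[0,0,0],[0,0,0]], "claw": [85,85,85,85,85,85,85,85,85,85,85,85]}}

```text
t: 1.3
position: [500.6, -167.3, 303.8]
tcp_rot: [-3.09, -0.564, -0.0]
ft_force: [0.1, -0.7, 0.2]
gripper_width: 84.9
```

>>> {"fn": "send_rows", "kwargs": {"xyz": [[0,0,0],[0,0,0],[0,0,0],[0,0,0],[0,0,0]], "twist": [[0,0,6.5],[0,0,6.5],[0,0,0],[0,0,0],[0,0,0]], "claw": [85,85,85,85,85]}}

```text
t: 1.8
position: [499.5, -170.6, 303.8]
tcp_rot: [-3.134, -0.21, 0.0]
ft_force: [0.3, 0.4, -0.4]
gripper_width: 84.9
```

```bash
python3 -c "
from h import *
plan((500,-170,300),7.6); snap('w1')"
```

```text
t 1.8 shift [ 0.6 -0.5  3.8] twist [-0.01  0.01  0.08] w 84.9 F [ 0.3  0.4 -0.4] pos [ 499.5 -170.6  303.8]
```

View pics/w1.png

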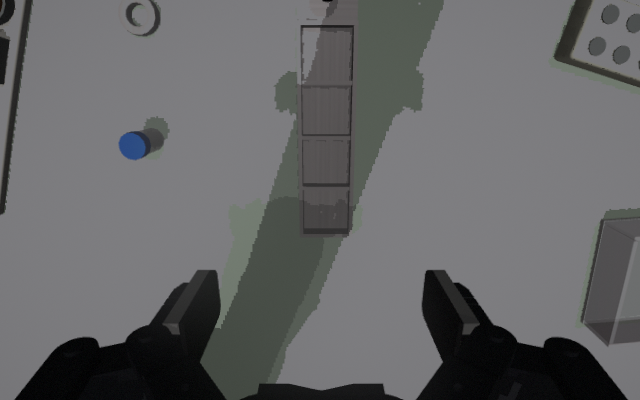

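Run:
```python
import cv2
t=cv2.imread("pics/w1.png")
c=t[0:250,280:380]; c=cv2.normalize(c,None,0,400,cv2.NORM_MINMAX)
cv2.imwrite("pics/c4.png",cv2.resize(c[:130],None,fx=5,fy=4.5,interpolation=cv2.INTER_CUBIC))
cv2.imwrite("pics/c5.png",cv2.resize(c[125:],None,fx=5,fy=4.5,interpolation=cv2.INTER_CUBIC))
```

```text
(no output)
```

View pics/c4.png

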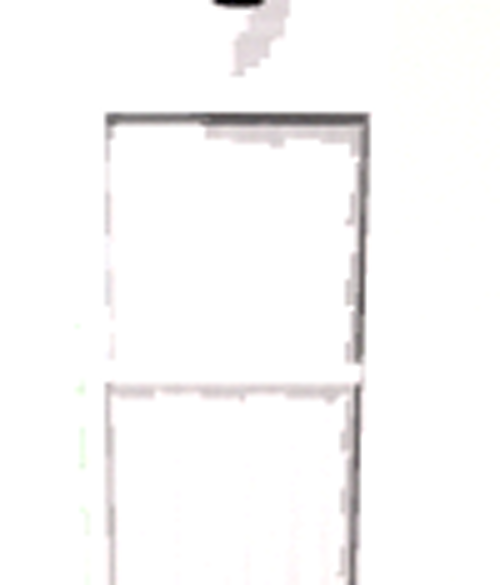

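View pics/c5.png

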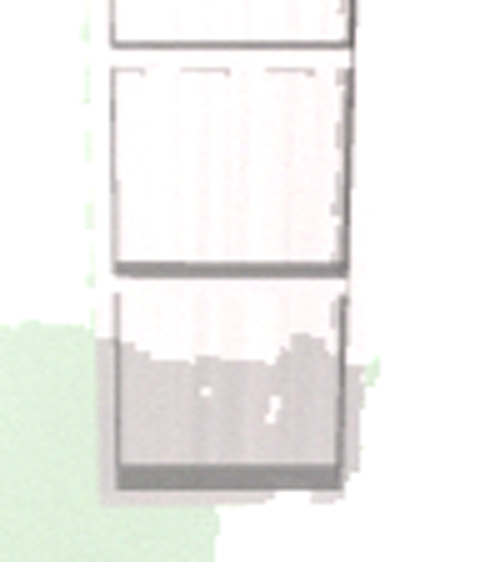

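Run:
```python
from h import *
import pickle
np.set_printoptions(precision=1,suppress=True)
s=pickle.load(open("pics/w1.pkl","rb"))
c=[onz("wrist",p,20,s)[:2] for p in [(300.8,24.9),(353.4,24.9),(303.0,233.5),(348.2,233.5)]]
for q in c: print(q)
a=(c[0]+c[1])/2;b=(c[2]+c[3])/2
print(np.linalg.norm(a-b),np.linalg.norm(c[0]-c[1]),np.linalg.norm(c[2]-c[3]),(a+b)/2,np.degrees(np.arctan2(*(a-b)[::-1])))
```

```text
[ 626.1 -135.4]
[ 632.4 -182.2]
[ 424.7 -161.6]
[ 431.1 -209.4]
203.07831547632432 47.20879861716946 48.2324533506276 [ 528.6 -172.2] 7.539653036935484
```

>>> {"fn": "send_rows", "kwargs": {"xyz": [[3,-20,0],[5,-40,0],[5,-40,0],[5,-40,0],[5,-40,0],[5,-40,0],[5,-40,0],[5,-40,0],[5,-40,0],[3,-10,0]], "twist": [[0,0,0],[0,0,0],[0,0,0],[0,0,0],[0,0,0],[0,0,0],[0,0,0],[0,0,0],[0,0,0],[0,0,0]], "claw": [85,85,85,85,85,85,85,85,85,85]}}

```text
t: 2.85
position: [498.1, 187.4, 304.3]
tcp_rot: [-3.132, -0.218, -0.001]
ft_force: [1.0, -0.7, 0.6]
gripper_width: 85.0
```

>>> {"fn": "send_rows", "kwargs": {"xyz": [[0,0,0],[0,0,0],[0,0,0],[0,0,0],[0,0,0],[0,0,0]], "twist": [[0,0,7.2],[0,0,7.2],[0,0,7.2],[0,0,0],[0,0,0],[0,0,0]], "claw": [85,85,85,85,85,85]}}

```text
t: 3.45
position: [499.3, 182.3, 304.0]
tcp_rot: [3.119, -0.38, 0.0]
ft_force: [0.1, -0.0, 0.4]
gripper_width: 85.1
```

```bash
python3 -c "
from h import *
plan((500,180,300),-14); s,t=snap('w2')
cv2.imwrite('pics/c6.png',cv2.resize(t[0:260,240:400],None,fx=2.3,fy=2.3,interpolation=cv2.INTER_CUBIC))
"
```

```text
t 3.45 shift [1.2 2.1 4. ] twist [ 0.   -0.    0.12] w 85.1 F [ 0.1 -0.   0.4] pos [499.3 182.3 304. ]
```

View pics/w2.png

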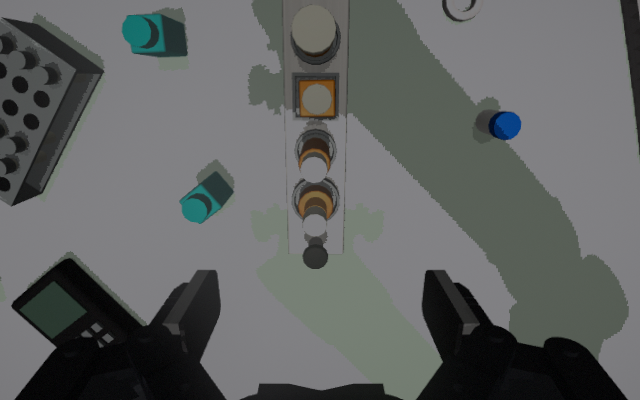

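View pics/c6.png

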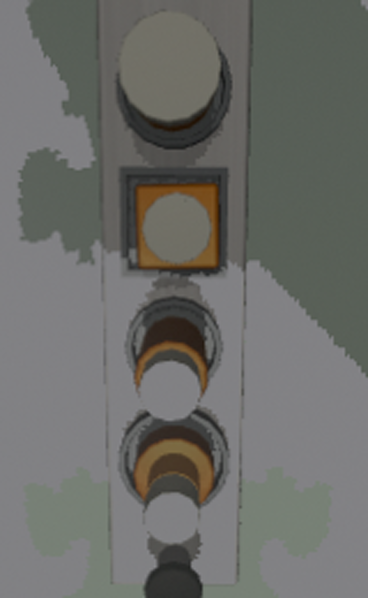

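Run:
```python
from h import *
import pickle
np.set_printoptions(precision=1,suppress=True)
s=pickle.load(open("pics/w2.pkl","rb"))
Q=[]
for n,p,z in [("post",(174,582),48),("neck",(172,517),83),("slim",(170,390),97),("sq",(177,228),83),("jar",(170,81),73)]:
    q=onz("wrist",(240+p[0]/2.3-.3,p[1]/2.3-.3),z,s); print(n,q);Q.append(q[:2])
Q=np.array(Q); d=Q[-1]-Q[0];print(np.degrees(np.arctan2(d[1],d[0])),np.linalg.norm(np.diff(Q,axis=0),axis=1))
```

```text
post [421.3 206.9  48. ]
neck [464.7 196.2  83. ]
slim [515.6 183.8  97. ]
sq [566.4 168.8  83. ]
jar [612.9 159.7  73. ]
-13.845479542065531 [44.7 52.4 53.  47.3]
```

```bash
python3 -c "
from h import *
plan((515.6,182.5,160),-14)"
```

```text
t 3.5 shift [ 15.8  -4.  144. ] twist [-0.   -0.    0.08] w 84.6 F [-0.4  0.7  0.1] pos [499.3 182.4 304. ]
```

>>> {"fn": "send_rows", "kwargs": {"xyz": [[8,-2,0],[8,-2,14],[0,0,40],[0,0,40],[0,0,35],[0,0,15],[0,0,0],[0,0,0]], "twist": [[0,0,0],[0,0,0],[0,0,0],[0,0,0],[0,0,0],[0,0,0],[0,0,0],[0,0,0]], "claw": [85,85,85,85,85,85,85,85]}}

```text
t: 4.3
position: [516.4, 183.0, 160.8]
tcp_rot: [-3.117, 0.384, -0.001]
ft_force: [0.4, -0.0, 0.2]
gripper_width: 84.8
```

```bash
python3 -c "
from h import *
plan((515.6,182.5,109),-14); s,t=snap('w3')
"
```

```text
t 4.3 shift [-0.7  0.7 51.8] twist [-0.05 -0.04 -0.03] w 84.8 F [ 0.4 -0.   0.2] pos [516.4 183.  160.8]
```

View pics/w3.png

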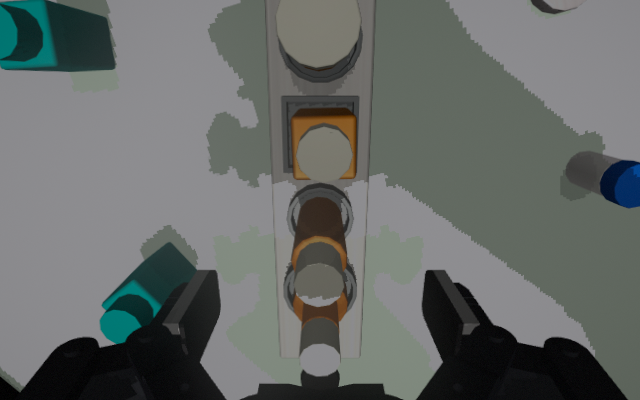

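```bash
python3 -c "
from h import *
import pickle
np.set_printoptions(precision=1,suppress=True)
s=pickle.load(open('pics/w3.pkl','rb'))
print(onz('wrist',(128,322),70,s),onz('wrist',(20,30),70,s),onz('wrist',(319,280),97,s),onz('wrist',(324,152),83,s),onz('wrist',(319.5,360),83,s))
print(onz('top',(195,229),70),onz('top',(200,160),70))
"
```

```text
[501.9 293.6  70. ] [647.5 280.6  70. ] [518.2 183.3  97. ] [567.8 168.7  83. ] [464.9 196.5  83. ]
[500.1 286.6  70. ] [649.8 283.1  70. ]
```

>>> {"fn": "send_rows", "kwargs": {"xyz": [[0,0,20],[0,0,20],[0,0,11.8],[0,0,0],[0,0,0],[0,0,0],[0,0,0],[0,0,0],[0,0,0],[0,0,0],[0,0,0]], "twist": [[0,0,0],[0,0,0],[0,0,0],[0,0,0],[0,0,0],[0,0,0],[0,0,0],[0,0,0],[0,0,0],[0,0,0],[0,0,0]], "claw": [85,85,85,85,10,10,10,10,10,10,10]}}

```text
t: 5.45
position: [516.1, 182.8, 108.8]
tcp_rot: [-3.118, 0.384, -0.001]
ft_force: [-1.0, -0.8, 6.2]
gripper_width: 26.8
```

>>> {"fn": "send_rows", "kwargs": {"xyz": [[0,0,0],[0,0,-10],[0,0,-30],[0,0,-40],[0,0,-40],[0,0,-20],[0,0,0],[0,0,0]], "twist": [[0,0,0],[0,0,0],[0,0,0],[0,0,0],[0,0,0],[0,0,0],[0,0,0],[0,0,0]], "claw": [10,10,10,10,10,10,10,10]}}

```text
t: 6.25
position: [515.6, 182.5, 248.3]
tcp_rot: [3.118, -0.384, 0.001]
ft_force: [-0.4, -0.8, -1.0]
gripper_width: 26.6
```

```bash
python3 -c "
from h import *
plan((554.4,-168.8,240),7.5); s,t=snap('w4')
"
```

```text
t 6.25 shift [122.9 331.4   8.4] twist [  0.    -0.03 -21.55] w 26.6 F [-0.4 -0.8 -1. ] pos [515.6 182.5 248.3]
```

View pics/w4.png

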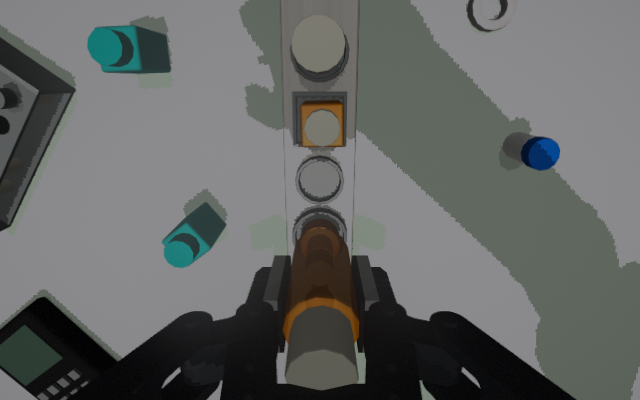

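>>> {"fn": "send_rows", "kwargs": {"xyz": [[6,16,0],[13,35,0],[15,40,0],[15,40,0],[15,40,0],[15,40,0],[15,40,0],[15,40,0],[10,30,0],[4,10,0],[0,0,0],[0,0,0]], "twist": [[0,0,0],[0,0,0],[0,0,0],[0,0,0],[0,0,0],[0,0,0],[0,0,0],[0,0,0],[0,0,0],[0,0,0],[0,0,0],[0,0,0]], "claw": [10,10,10,10,10,10,10,10,10,10,10,10]}}

```text
t: 7.5
position: [554.5, -166.6, 247.2]
tcp_rot: [-3.117, 0.382, 0.002]
ft_force: [0.4, 0.6, -0.7]
gripper_width: 26.6
```

>>> {"fn": "send_rows", "kwargs": {"xyz": [[0,0,0],[0,0,0],[0,0,0],[0,0,0],[0,0,0],[0,0,0]], "twist": [[0,0,-5],[0,0,-7],[0,0,-6],[0,0,-3.5],[0,0,0],[0,0,0]], "claw": [10,10,10,10,10,10]}}

```text
t: 8.1
position: [554.8, -166.8, 248.1]
tcp_rot: [-3.135, -0.204, 0.0]
ft_force: [0.9, 0.3, -0.9]
gripper_width: 26.7
```

```bash
python3 -c "
from h import *
plan((554.4,-168.8,100),7.5); s,t=snap('w5')
"
```

```text
t 8.1 shift [ -0.6   2.  148.1] twist [-0.02  0.   -0.04] w 26.7 F [ 0.9  0.3 -0.9] pos [ 554.8 -166.8  248.1]
```

View pics/w5.png

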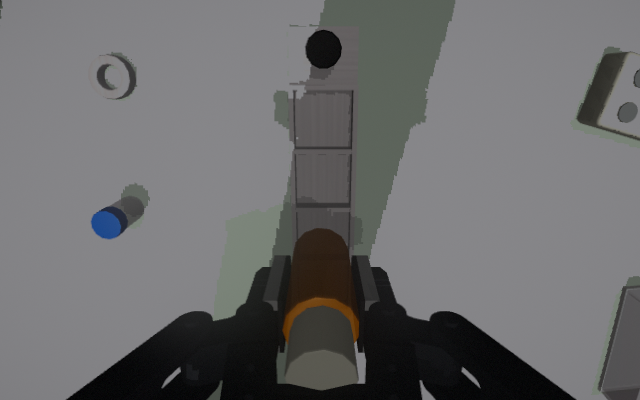

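>>> {"fn": "send_rows", "kwargs": {"xyz": [[-0.6,2,10],[0,0,30],[0,0,40],[0,0,35],[0,0,15],[0,0,8],[0,0,5],[0,0,2],[0,0,1],[0,0,1],[0,0,0],[0,0,0]], "twist": [[0,0,0],[0,0,0],[0,0,0],[0,0,0],[0,0,0],[0,0,0],[0,0,0],[0,0,0],[0,0,0],[0,0,0],[0,0,0],[0,0,0]], "claw": [10,10,10,10,10,10,10,10,10,10,10,10]}}

```text
t: 9.35
position: [554.6, -170.5, 101.5]
tcp_rot: [3.135, 0.204, 0.001]
ft_force: [-1.0, -0.5, -1.1]
gripper_width: 26.7
```

```bash
python3 -c "
from h import *
plan((554.4,-168.8,100),7.5); s,t=snap('w6')
"
```

```text
t 9.35 shift [ 0.1 -1.7  1.5] twist [ 0.02 -0.03 -0.05] w 26.7 F [-1.  -0.5 -1.1] pos [ 554.6 -170.5  101.5]
```

View pics/w6.png

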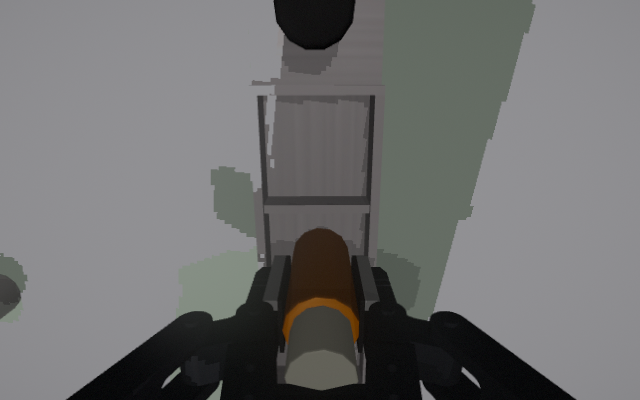

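>>> {"fn": "send_rows", "kwargs": {"xyz": [[0,0,0.8],[0,0,0.8],[0,0,0.5],[0,0,0]], "twist": [[0,0,0],[0,0,0],[0,0,0],[0,0,0]], "claw": [10,10,10,10]}}

```text
t: 9.8
position: [554.5, -170.4, 99.8]
tcp_rot: [3.135, 0.204, 0.0]
ft_force: [-3.9, 0.4, 8.7]
gripper_width: 26.8
```

>>> {"fn": "send_rows", "kwargs": {"xyz": [[0,0,0],[0,0,0],[0,0,0],[0,0,0],[0,0,0],[0,0,-10],[0,0,-40],[0,0,-45],[0,0,-45],[0,0,-20],[0,0,0]], "twist": [[0,0,0],[0,0,0],[0,0,0],[0,0,0],[0,0,0],[0,0,0],[0,0,0],[0,0,0],[0,0,0],[0,0,0],[0,0,0]], "claw": [40,60,80,80,80,80,80,80,80,80,80]}}

```text
t: 10.9
position: [555.9, -170.6, 263.8]
tcp_rot: [3.132, 0.204, 0.01]
ft_force: [1.0, -0.4, 0.5]
gripper_width: 80.2
```

```bash
python3 -c "
from h import *
plan((567,168.6,240),-14); s,t=snap('w7')
"
```

```text
t 10.9 shift [  54.9 -334.9   23.1] twist [ 0.11 -0.39 21.46] w 80.2 F [ 1.  -0.4  0.5] pos [ 555.9 -170.6  263.8]
```

View pics/w7.png

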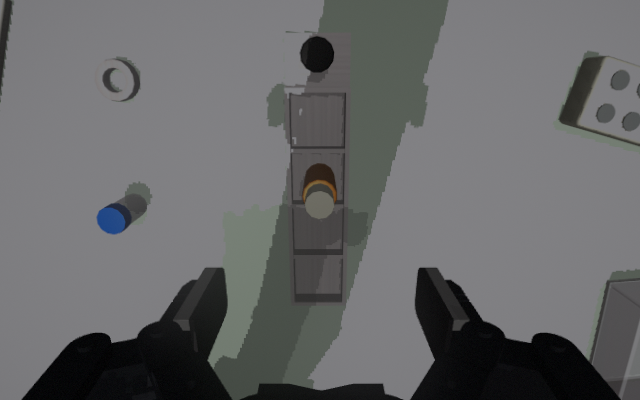

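>>> {"fn": "send_rows", "kwargs": {"xyz": [[2,-15,0],[6,-35,0],[7,-43,0],[7,-43,0],[7,-43,0],[7,-43,0],[7,-43,0],[6,-35,0],[4,-25,0],[2,-10,0],[0,0,0]], "twist": [[0,0,0],[0,0,0],[0,0,0],[0,0,0],[0,0,0],[0,0,0],[0,0,0],[0,0,0],[0,0,0],[0,0,0],[0,0,0]], "claw": [80,80,80,80,80,80,80,80,80,80,80]}}

```text
t: 12.05
position: [564.4, 170.7, 258.0]
tcp_rot: [-3.134, -0.209, 0.003]
ft_force: [-0.2, -0.6, 0.3]
gripper_width: 80.2
```

>>> {"fn": "send_rows", "kwargs": {"xyz": [[0,0,0],[0,0,0],[0,0,0],[0,0,20],[0,0,40],[0,0,30],[0,0,10],[0,0,0],[0,0,0]], "twist": [[0,0,7],[0,0,8],[0,0,6.5],[0,0,0],[0,0,0],[0,0,0],[0,0,0],[0,0,0],[0,0,0]], "claw": [80,80,80,80,80,80,80,80,80]}}

```text
t: 12.95
position: [566.2, 168.5, 160.3]
tcp_rot: [-3.117, 0.385, -0.002]
ft_force: [0.1, 1.5, 0.8]
gripper_width: 79.8
```

```bash
python3 -c "
from h import *
plan((567,168.6,107),-14); s,t=snap('w8')
cv2.imwrite('pics/c8.png',cv2.resize(t[150:400,240:400],None,fx=2.3,fy=2.3))
"
```

```text
t 12.95 shift [ 0.7 -0.3 53.3] twist [-0.03 -0.07 -0.09] w 79.8 F [0.1 1.5 0.8] pos [566.2 168.5 160.3]
```

View pics/w8.png

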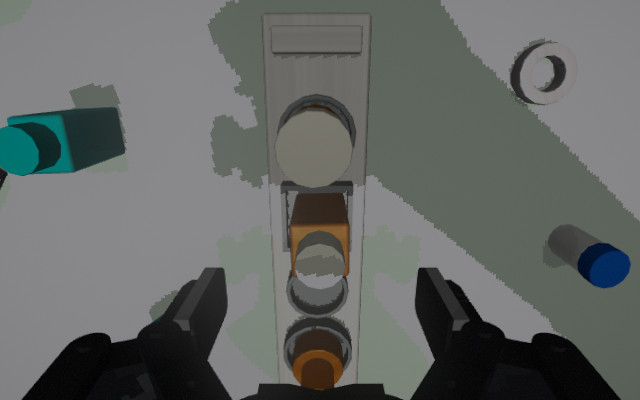

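>>> {"fn": "send_rows", "kwargs": {"xyz": [[0,0,20],[0,0,20],[0.7,0,13],[0,0,0],[0,0,0],[0,0,0],[0,0,0],[0,0,0],[0,0,0],[0,0,0],[0,0,0]], "twist": [[0,0,0],[0,0,0],[0,0,0],[0,0,0],[0,0,0],[0,0,0],[0,0,0],[0,0,0],[0,0,0],[0,0,0],[0,0,0]], "claw": [80,80,80,80,10,10,10,10,10,10,10]}}

```text
t: 14.1
position: [566.7, 169.0, 107.1]
tcp_rot: [-3.117, 0.384, -0.003]
ft_force: [-1.3, 0.6, 6.1]
gripper_width: 29.1
```

>>> {"fn": "send_rows", "kwargs": {"xyz": [[0,0,0],[0,0,-10],[0,0,-30],[0,0,-40],[0,0,-40],[0,0,-20],[0,0,0],[0,0,0]], "twist": [[0,0,0],[0,0,0],[0,0,0],[0,0,0],[0,0,0],[0,0,0],[0,0,0],[0,0,0]], "claw": [10,10,10,10,10,10,10,10]}}

```text
t: 14.9
position: [566.0, 168.6, 246.3]
tcp_rot: [3.118, -0.384, 0.001]
ft_force: [-0.6, -0.2, -1.7]
gripper_width: 29.0
```

```bash
python3 -c "
from h import *
plan((502.8,-175.6,240),7.5); s,t=snap('w9')
"
```

```text
t 14.9 shift [ 22.3 349.3   6.3] twist [ 1.000e-02 -3.000e-02 -2.155e+01] w 29.0 F [-0.6 -0.2 -1.7] pos [566.  168.6 246.3]
```

View pics/w9.png

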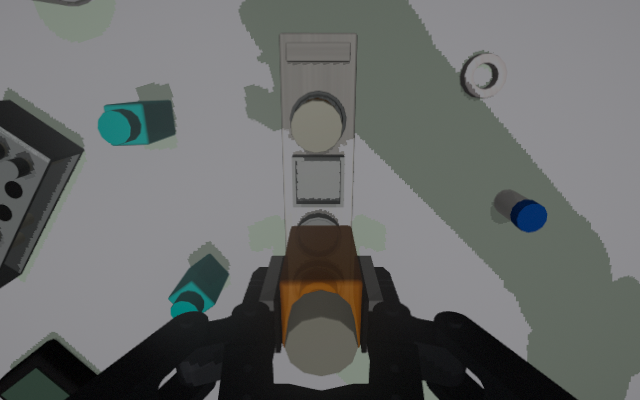

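>>> {"fn": "send_rows", "kwargs": {"xyz": [[1,16,0],[2,35,0],[3,42,0],[3,42,0],[3,42,0],[3,42,0],[3,42,0],[2,40,0],[2,33,0],[0.3,15.3,0],[0,0,0],[0,0,0]], "twist": [[0,0,0],[0,0,0],[0,0,0],[0,0,0],[0,0,0],[0,0,0],[0,0,0],[0,0,0],[0,0,0],[0,0,0],[0,0,0],[0,0,0]], "claw": [10,10,10,10,10,10,10,10,10,10,10,10]}}

```text
t: 16.15
position: [502.8, -174.6, 245.5]
tcp_rot: [-3.117, 0.383, 0.001]
ft_force: [0.5, -0.2, 0.1]
gripper_width: 29.5
```

>>> {"fn": "send_rows", "kwargs": {"xyz": [[0,0,0],[0,0,0],[0,0,0],[0,0,0],[0,0,0],[0,0,0]], "twist": [[0,0,-5],[0,0,-7],[0,0,-6],[0,0,-3.5],[0,0,0],[0,0,0]], "claw": [10,10,10,10,10,10]}}

```text
t: 16.75
position: [503.3, -174.1, 245.9]
tcp_rot: [-3.134, -0.204, 0.0]
ft_force: [0.2, 0.2, -0.1]
gripper_width: 29.2
```

```bash
python3 -c "
from h import *
plan((502.8,-175.6,98),7.5); s,t=snap('w10')
"
```

```text
t 16.75 shift [ -0.6   1.5 147.9] twist [-0.03  0.   -0.03] w 29.2 F [ 0.2  0.2 -0.1] pos [ 503.3 -174.1  245.9]
```

View pics/w10.png

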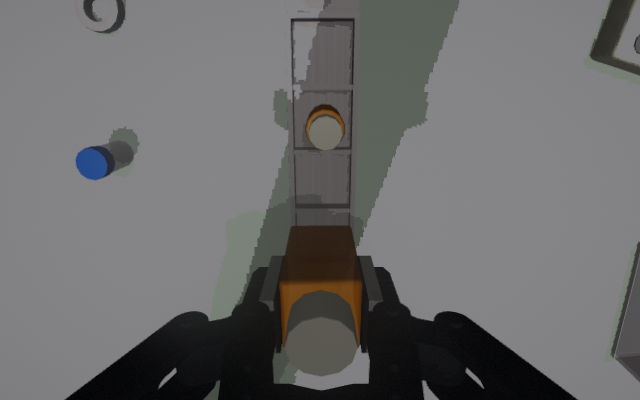

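>>> {"fn": "send_rows", "kwargs": {"xyz": [[-0.6,1,10],[0,0,30],[0,0,40],[0,0,35],[0,0,16],[0,0,8],[0,0,4],[0,0,2],[0,0,1],[0,0,0.5],[0,0,0],[0,0,0]], "twist": [[0,0,0],[0,0,0],[0,0,0],[0,0,0],[0,0,0],[0,0,0],[0,0,0],[0,0,0],[0,0,0],[0,0,0],[0,0,0],[0,0,0]], "claw": [10,10,10,10,10,10,10,10,10,10,10,10]}}

```text
t: 18.0
position: [502.7, -176.7, 99.9]
tcp_rot: [3.135, 0.204, 0.001]
ft_force: [-0.5, -0.0, -0.6]
gripper_width: 29.3
```

```bash
python3 -c "
from h import *
plan((502.8,-175.6,98),7.5); s,t=snap('w11')
"
```

```text
t 18.0 shift [ 0.2 -1.1  1.9] twist [ 0.02 -0.03 -0.04] w 29.3 F [-0.5 -0.  -0.6] pos [ 502.7 -176.7   99.9]
```

View pics/w11.png

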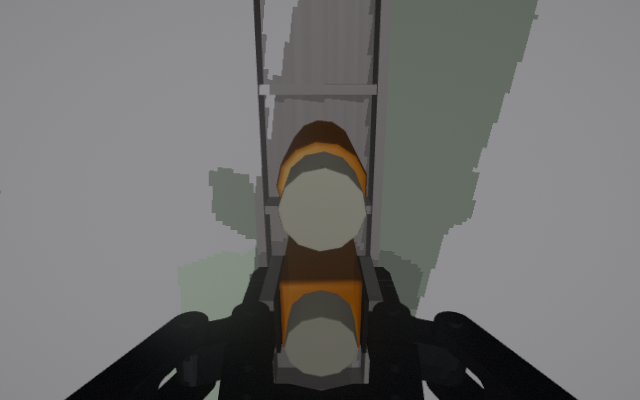

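>>> {"fn": "send_rows", "kwargs": {"xyz": [[0,0,0.8],[0,0,0.8],[0,0,0.6],[0,0,0]], "twist": [[0,0,0],[0,0,0],[0,0,0],[0,0,0]], "claw": [10,10,10,10]}}

```text
t: 18.45
position: [502.6, -176.6, 98.0]
tcp_rot: [3.135, 0.204, -0.0]
ft_force: [-3.4, 1.5, 9.0]
gripper_width: 29.5
```

Contact. Release and rise.

>>> {"fn": "send_rows", "kwargs": {"xyz": [[0,0,0],[0,0,0],[0,0,0],[0,0,0],[0,0,0],[0,0,-10],[0,0,-40],[0,0,-45],[0,0,-40],[0,0,-15],[0,0,0]], "twist": [[0,0,0],[0,0,0],[0,0,0],[0,0,0],[0,0,0],[0,0,0],[0,0,0],[0,0,0],[0,0,0],[0,0,0],[0,0,0]], "claw": [40,60,80,80,80,80,80,80,80,80,80]}}

```text
t: 19.55
position: [503.6, -176.9, 250.5]
tcp_rot: [3.133, 0.204, 0.007]
ft_force: [-0.4, 0.4, -0.7]
gripper_width: 80.0
```

```bash
python3 -c "
from h import *
plan((464.8,196,250),-14); s,t=snap('w12')
"
```

```text
t 19.55 shift [   9.8 -374.7   -0.4] twist [ 0.1  -0.28 21.45] w 80.0 F [-0.4  0.4 -0.7] pos [ 503.6 -176.9  250.5]
```

View pics/w12.png

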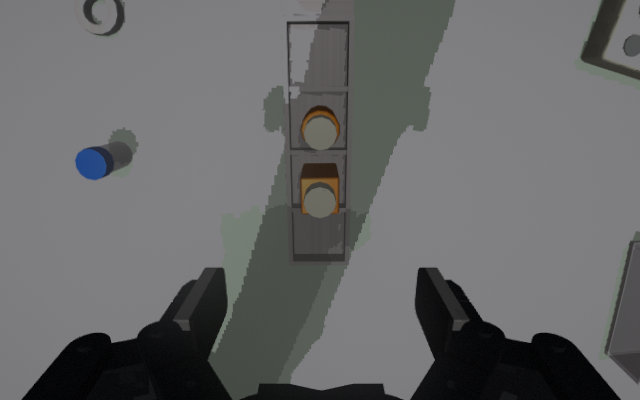

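>>> {"fn": "send_rows", "kwargs": {"xyz": [[0.5,-15,0],[1,-35,0],[1,-45,0],[1,-45,0],[1,-45,0],[1,-45,0],[1,-45,0],[1,-43,0],[1,-33,0],[1,-18,0],[0,-6,0],[0,0,0]], "twist": [[0,0,0],[0,0,0],[0,0,0],[0,0,0],[0,0,0],[0,0,0],[0,0,0],[0,0,0],[0,0,0],[0,0,0],[0,0,0],[0,0,0]], "claw": [80,80,80,80,80,80,80,80,80,80,80,80]}}

```text
t: 20.8
position: [462.2, 197.1, 246.2]
tcp_rot: [3.135, 0.207, -0.003]
ft_force: [0.5, -0.9, 0.2]
gripper_width: 80.2
```

>>> {"fn": "send_rows", "kwargs": {"xyz": [[0,0,0],[0,0,0],[0,0,0],[0,0,20],[0,0,40],[0,0,20],[0,0,5],[0,0,0],[0,0,0]], "twist": [[0,0,7],[0,0,8],[0,0,6.5],[0,0,0],[0,0,0],[0,0,0],[0,0,0],[0,0,0],[0,0,0]], "claw": [80,80,80,80,80,80,80,80,80]}}

```text
t: 21.7
position: [463.9, 196.2, 163.4]
tcp_rot: [-3.117, 0.385, -0.002]
ft_force: [-0.1, 0.2, -0.0]
gripper_width: 80.1
```

```bash
python3 -c "
from h import *
plan((464.8,196,114),-14); s,t=snap('w13')
"
```

```text
t 21.7 shift [ 0.9  0.  49.4] twist [-0.03 -0.06 -0.09] w 80.1 F [-0.1  0.2 -0. ] pos [463.9 196.2 163.4]
```

View pics/w13.png

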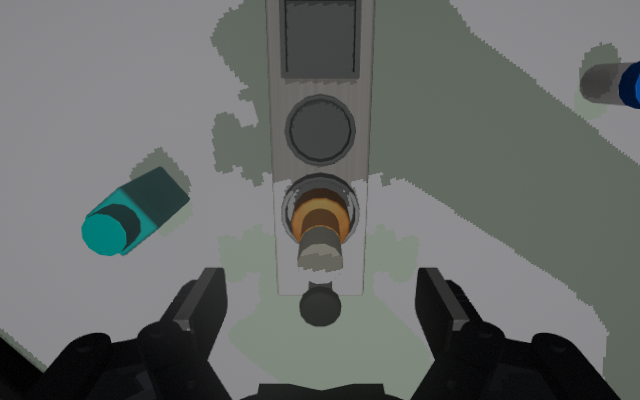

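>>> {"fn": "send_rows", "kwargs": {"xyz": [[0,0,20],[0,0,18],[0.9,0,11],[0,0,0],[0,0,0],[0,0,0],[0,0,0],[0,0,0],[0,0,0],[0,0,0],[0,0,0]], "twist": [[0,0,0],[0,0,0],[0,0,0],[0,0,0],[0,0,0],[0,0,0],[0,0,0],[0,0,0],[0,0,0],[0,0,0],[0,0,0]], "claw": [80,80,80,80,10,10,10,10,10,10,10]}}

```text
t: 22.85
position: [464.5, 196.4, 114.0]
tcp_rot: [-3.118, 0.384, -0.001]
ft_force: [-0.1, -0.3, 5.9]
gripper_width: 20.9
```

>>> {"fn": "send_rows", "kwargs": {"xyz": [[0,0,0],[0,0,-10],[0,0,-30],[0,0,-40],[0,0,-40],[0,0,-20],[0,0,0],[0,0,0]], "twist": [[0,0,0],[0,0,0],[0,0,0],[0,0,0],[0,0,0],[0,0,0],[0,0,0],[0,0,0]], "claw": [10,10,10,10,10,10,10,10]}}

```text
t: 23.65
position: [464.0, 196.1, 253.5]
tcp_rot: [3.118, -0.384, 0.001]
ft_force: [0.3, -0.7, -1.4]
gripper_width: 20.8
```

```bash
python3 -c "
from h import *
plan((605.9,-162,250),7.5); s,t=snap('w14')
"
```

```text
t 23.65 shift [224.6 313.    3.6] twist [ 1.000e-02 -3.000e-02 -2.155e+01] w 20.8 F [ 0.3 -0.7 -1.4] pos [464.  196.1 253.5]
```

View pics/w14.png

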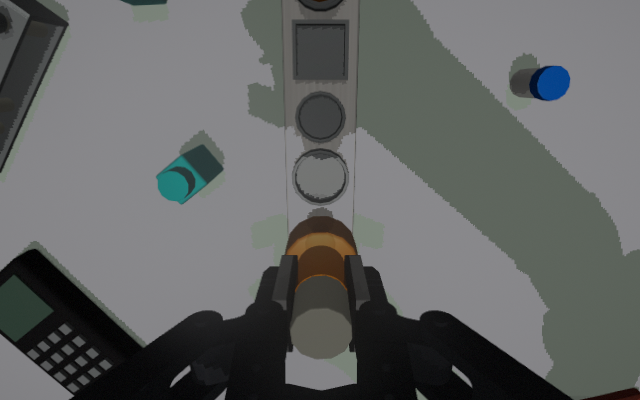

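>>> {"fn": "send_rows", "kwargs": {"xyz": [[8,12,0],[18,26,0],[25,35,0],[25,35,0],[25,35,0],[25,35,0],[25,35,0],[25,35,0],[25,35,0],[15,20,0],[8.6,10,0],[0,0,0]], "twist": [[0,0,0],[0,0,0],[0,0,0],[0,0,0],[0,0,0],[0,0,0],[0,0,0],[0,0,0],[0,0,0],[0,0,0],[0,0,0],[0,0,0]], "claw": [10,10,10,10,10,10,10,10,10,10,10,10]}}

```text
t: 24.9
position: [605.8, -163.0, 251.7]
tcp_rot: [-3.117, 0.387, 0.004]
ft_force: [-0.4, 1.4, -1.2]
gripper_width: 20.5
```

>>> {"fn": "send_rows", "kwargs": {"xyz": [[0,0,0],[0,0,0],[0,0,0],[0,0,0],[0,0,0],[0,0,0]], "twist": [[0,0,-5],[0,0,-7],[0,0,-6],[0,0,-3.5],[0,0,0],[0,0,0]], "claw": [10,10,10,10,10,10]}}

```text
t: 25.5
position: [605.9, -160.2, 253.2]
tcp_rot: [-3.134, -0.204, 0.001]
ft_force: [0.2, -0.1, -0.6]
gripper_width: 20.9
```

```bash
python3 -c "
from h import *
plan((605.9,-162,105),7.5)
"
```

```text
t 25.5 shift [ -0.2   1.9 148.2] twist [-0.03  0.02 -0.05] w 20.9 F [ 0.2 -0.1 -0.6] pos [ 605.9 -160.2  253.2]
```

>>> {"fn": "send_rows", "kwargs": {"xyz": [[0,1,10],[0,0,30],[0,0,40],[0,0,35],[0,0,16],[0,0,8],[0,0,4],[0,0,2],[0,0,1],[0,0,0.5],[0,0,0],[0,0,0]], "twist": [[0,0,0],[0,0,0],[0,0,0],[0,0,0],[0,0,0],[0,0,0],[0,0,0],[0,0,0],[0,0,0],[0,0,0],[0,0,0],[0,0,0]], "claw": [10,10,10,10,10,10,10,10,10,10,10,10]}}

```text
t: 26.7
position: [606.4, -163.0, 107.3]
tcp_rot: [3.135, 0.204, 0.001]
ft_force: [-0.1, -0.4, -2.1]
gripper_width: 21.0
```

```bash
python3 -c "
from h import *
plan((605.9,-162,105),7.5); s,t=snap('w15')
"
```

```text
t 26.7 shift [-0.4 -1.   2.3] twist [ 0.02 -0.03 -0.05] w 21.0 F [-0.1 -0.4 -2.1] pos [ 606.4 -163.   107.3]
```

View pics/w15.png

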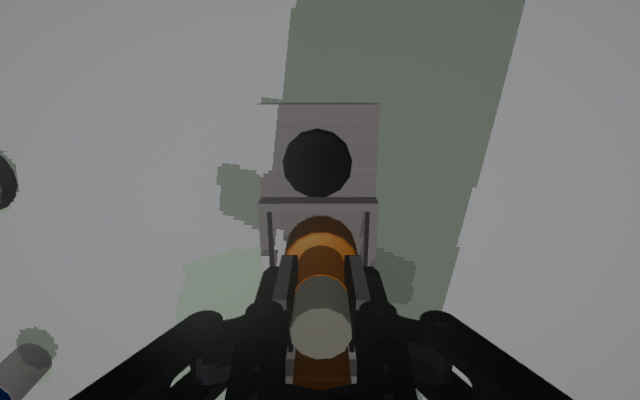

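>>> {"fn": "send_rows", "kwargs": {"xyz": [[0,0,0.8],[0,0,0.8],[0,0,0.7],[0,0,0.4],[0,0,0]], "twist": [[0,0,0],[0,0,0],[0,0,0],[0,0,0],[0,0,0]], "claw": [10,10,10,10,10]}}

```text
t: 27.25
position: [606.3, -162.8, 105.0]
tcp_rot: [3.135, 0.204, 0.0]
ft_force: [-3.3, 1.0, 8.0]
gripper_width: 20.5
```

>>> {"fn": "send_rows", "kwargs": {"xyz": [[0,0,0],[0,0,0],[0,0,0],[0,0,0],[0,0,0],[0,0,-10],[0,0,-40],[0,0,-45],[0,0,-40],[0,0,-15],[0,0,0]], "twist": [[0,0,0],[0,0,0],[0,0,0],[0,0,0],[0,0,0],[0,0,0],[0,0,0],[0,0,0],[0,0,0],[0,0,0],[0,0,0]], "claw": [40,60,80,80,80,80,80,80,80,80,80]}}

```text
t: 28.35
position: [607.4, -162.9, 257.6]
tcp_rot: [3.133, 0.204, 0.008]
ft_force: [0.7, -0.1, 0.0]
gripper_width: 80.1
```

```bash
python3 -c "
from h import *
plan((615,158.5,250),-14); s,t=snap('w16')
"
```

```text
t 28.35 shift [  49.3 -317.7    7.1] twist [ 0.07 -0.29 21.46] w 80.1 F [ 0.7 -0.1  0. ] pos [ 607.4 -162.9  257.6]
```

View pics/w16.png

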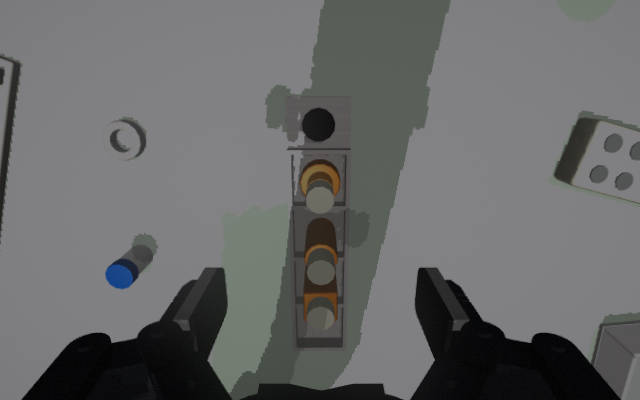

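Three stand properly. Now the jar.

>>> {"fn": "send_rows", "kwargs": {"xyz": [[2,-15,0],[5,-35,0],[7,-43,0],[7,-43,0],[7,-43,0],[7,-43,0],[6,-40,0],[4,-30,0],[3,-18,0],[1.3,-7.7,0],[0,0,0]], "twist": [[0,0,0],[0,0,0],[0,0,0],[0,0,0],[0,0,0],[0,0,0],[0,0,0],[0,0,0],[0,0,0],[0,0,0],[0,0,0]], "claw": [84,84,84,84,84,84,84,84,84,84,84]}}

```text
t: 29.5
position: [612.9, 160.1, 252.8]
tcp_rot: [-3.134, -0.208, 0.004]
ft_force: [0.5, 0.1, 0.3]
gripper_width: 84.2
```

>>> {"fn": "send_rows", "kwargs": {"xyz": [[0,0,0],[0,0,0],[0,0,0],[0,0,20],[0,0,40],[0,0,30],[0,0,5],[0,0,0],[0,0,0]], "twist": [[0,0,7],[0,0,8],[0,0,6.5],[0,0,0],[0,0,0],[0,0,0],[0,0,0],[0,0,0],[0,0,0]], "claw": [84,84,84,84,84,84,84,84,84]}}

```text
t: 30.4
position: [614.7, 158.2, 160.8]
tcp_rot: [-3.117, 0.385, -0.003]
ft_force: [-0.4, 0.8, 0.5]
gripper_width: 84.2
```

```bash
python3 -c "
from h import *
plan((615,158.5,109),-14); s,t=snap('w17')
"
```

```text
t 30.4 shift [ 0.1 -0.3 51.8] twist [-0.05 -0.1  -0.09] w 84.2 F [-0.4  0.8  0.5] pos [614.7 158.2 160.8]
```

View pics/w17.png

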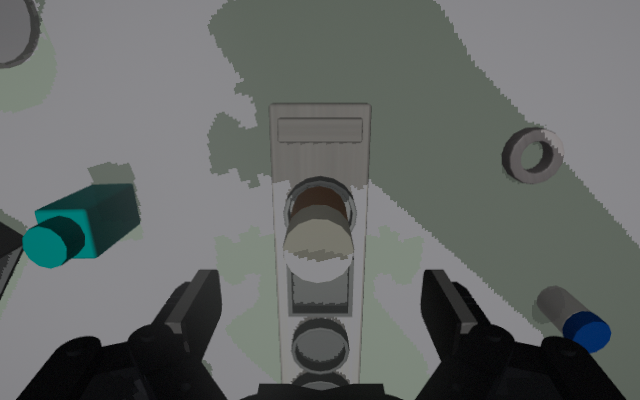

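```bash
python3 -c "
from h import *
import pickle
s=pickle.load(open('pics/w17.pkl','rb'))
print(onz('wrist',(319,249),73,s),onz('wrist',(319,211),22,s))
"
```

```text
[619.32546029 157.9086837   73.        ] [620.39623392 157.89344729  22.        ]
```

>>> {"fn": "send_rows", "kwargs": {"xyz": [[0,0,20],[0,0,20],[0,0,11.8],[0,0,0],[0,0,0],[0,0,0],[0,0,0],[0,0,0],[0,0,0],[0,0,0],[0,0,0]], "twist": [[0,0,0],[0,0,0],[0,0,0],[0,0,0],[0,0,0],[0,0,0],[0,0,0],[0,0,0],[0,0,0],[0,0,0],[0,0,0]], "claw": [84,84,84,84,10,10,10,10,10,10,10]}}

```text
t: 31.55
position: [614.4, 158.7, 108.3]
tcp_rot: [-3.118, 0.384, -0.002]
ft_force: [-1.2, -0.3, 4.9]
gripper_width: 33.6
```

>>> {"fn": "send_rows", "kwargs": {"xyz": [[0,0,0],[0,0,-10],[0,0,-30],[0,0,-40],[0,0,-40],[0,0,-20],[0,0,0],[0,0,0]], "twist": [[0,0,0],[0,0,0],[0,0,0],[0,0,0],[0,0,0],[0,0,0],[0,0,0],[0,0,0]], "claw": [10,10,10,10,10,10,10,10]}}

```text
t: 32.35
position: [613.7, 158.4, 247.5]
tcp_rot: [3.118, -0.384, 0.001]
ft_force: [-0.0, 0.1, -1.1]
gripper_width: 33.5
```

```bash
python3 -c "
from h import *
plan((451.3,-182.4,250),7.5); s,t=snap('w18')
"
```

```text
t 32.35 shift [-74.9 370.1  -2.5] twist [ 0.000e+00 -2.000e-02 -2.155e+01] w 33.5 F [-0.   0.1 -1.1] pos [613.7 158.4 247.5]
```

View pics/w18.png

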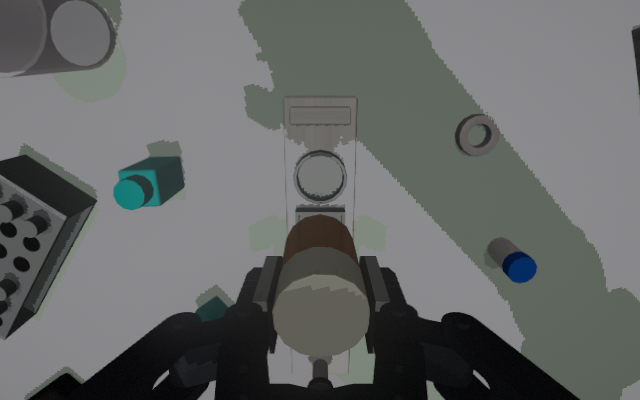

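>>> {"fn": "send_rows", "kwargs": {"xyz": [[-3,14,0],[-6,30,0],[-8,38,0],[-9,40,0],[-9,40,0],[-9,40,0],[-9,40,0],[-8,40,0],[-8,40,0],[-5,28,0],[-3.5,14,0],[-0.5,5,0]], "twist": [[0,0,0],[0,0,0],[0,0,0],[0,0,0],[0,0,0],[0,0,0],[0,0,0],[0,0,0],[0,0,0],[0,0,0],[0,0,0],[0,0,0]], "claw": [10,10,10,10,10,10,10,10,10,10,10,10]}}

```text
t: 33.6
position: [446.5, -182.7, 246.3]
tcp_rot: [-3.117, 0.39, 0.003]
ft_force: [0.3, 0.7, -0.2]
gripper_width: 33.6
```

>>> {"fn": "send_rows", "kwargs": {"xyz": [[0,0,0],[0,0,0],[0,0,0],[0,0,0],[0,0,0],[0,0,0]], "twist": [[0,0,-5],[0,0,-7],[0,0,-6],[0,0,-3.5],[0,0,0],[0,0,0]], "claw": [10,10,10,10,10,10]}}

```text
t: 34.2
position: [448.5, -180.1, 246.9]
tcp_rot: [-3.135, -0.202, 0.001]
ft_force: [1.0, 0.7, -0.2]
gripper_width: 33.5
```

```bash
python3 -c "
from h import *
plan((448.3,-182.8,99.5),7.5)
"
```

```text
t 34.2 shift [ -0.4   2.7 147.4] twist [-0.03  0.03 -0.13] w 33.5 F [ 1.   0.7 -0.2] pos [ 448.5 -180.1  246.9]
```

>>> {"fn": "send_rows", "kwargs": {"xyz": [[-0.4,1.7,10],[0,0,30],[0,0,40],[0,0,30],[0,0,12],[0,0,4],[0,0,0],[0,0,0]], "twist": [[0,0,0],[0,0,0],[0,0,0],[0,0,0],[0,0,0],[0,0,0],[0,0,0],[0,0,0]], "claw": [10,10,10,10,10,10,10,10]}}

```text
t: 35.0
position: [449.4, -182.6, 122.6]
tcp_rot: [3.134, 0.204, 0.003]
ft_force: [-0.3, -0.3, 0.1]
gripper_width: 33.7
```

```bash
python3 -c "
from h import *
plan((448.3,-182.8,99.5),7.5); s,t=snap('w19')
cv2.imwrite('pics/t19.png',cv2.resize(vision.get_image('top')[130:290,360:460,::-1],None,fx=3.5,fy=3.5))
cv2.imwrite('pics/s19.png',cv2.resize(vision.get_image('side')[90:230,260:440,::-1],None,fx=4,fy=4))
"
```

```text
t 35.0 shift [-1.1  0.1 23.1] twist [ 0.06 -0.11 -0.05] w 33.7 F [-0.3 -0.3  0.1] pos [ 449.4 -182.6  122.6]
```

View pics/w19.png

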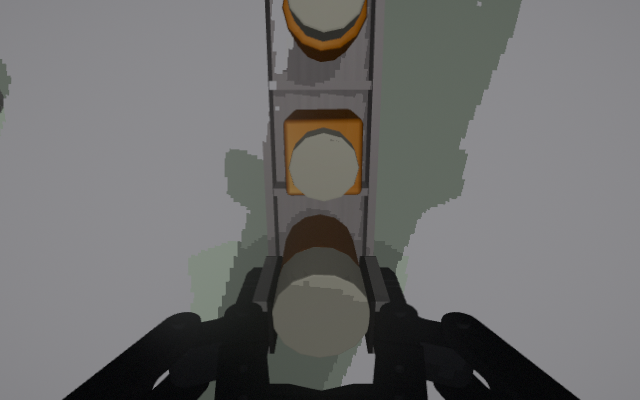

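View pics/s19.png

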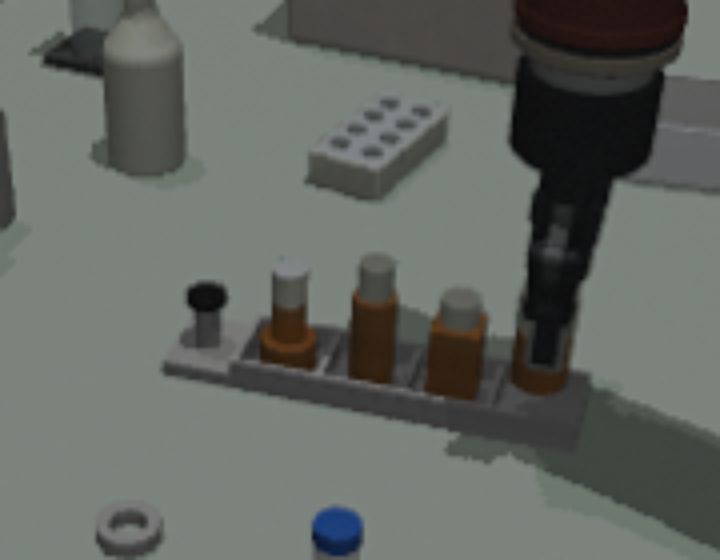

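```bash
python3 -c "
from h import *
import pickle
s=pickle.load(open('pics/w19.pkl','rb'))
print(onz('wrist',(321,315),87,s),'want 451.3,-182.4; sq',onz('wrist',(324,164),74,s), 'want 502.8,-175.6')
"
```

```text
[ 454.03389206 -181.95408911   87.        ] want 451.3,-182.4; sq [ 503.84520715 -176.46449406   74.        ] want 502.8,-175.6
```

Shift back 2 mm and lower.

>>> {"fn": "send_rows", "kwargs": {"xyz": [[-2,0,0],[0,0,8],[0,0,6],[0,0,4],[0,0,2],[0,0,1],[0,0,0],[0,0,0]], "twist": [[0,0,0],[0,0,0],[0,0,0],[0,0,0],[0,0,0],[0,0,0],[0,0,0],[0,0,0]], "claw": [10,10,10,10,10,10,10,10]}}

```text
t: 35.95
position: [446.6, -182.5, 100.4]
tcp_rot: [3.135, 0.204, 0.0]
ft_force: [0.4, 0.2, -0.8]
gripper_width: 33.7
```

>>> {"fn": "send_rows", "kwargs": {"xyz": [[0,0,0.8],[0,0,0.6],[0,0,0]], "twist": [[0,0,0],[0,0,0],[0,0,0]], "claw": [10,10,10]}}

```text
t: 36.25
position: [446.7, -182.6, 99.3]
tcp_rot: [3.135, 0.204, 0.001]
ft_force: [-0.6, -0.2, 2.7]
gripper_width: 33.7
```

>>> {"fn": "send_rows", "kwargs": {"xyz": [[0,0,0.5],[0,0,0]], "twist": [[0,0,0],[0,0,0]], "claw": [10,10]}}

```text
t: 36.45
position: [446.8, -182.5, 99.2]
tcp_rot: [3.135, 0.204, 0.001]
ft_force: [-2.7, 1.4, 10.5]
gripper_width: 33.8
```

>>> {"fn": "send_rows", "kwargs": {"xyz": [[0,0,0],[0,0,0],[0,0,0],[0,0,0],[0,0,0],[0,0,-10],[0,0,-40],[0,0,-45],[0,0,-45],[0,0,-20],[0,0,0]], "twist": [[0,0,0],[0,0,0],[0,0,0],[0,0,0],[0,0,0],[0,0,0],[0,0,0],[0,0,0],[0,0,0],[0,0,0],[0,0,0]], "claw": [40,60,80,80,80,80,80,80,80,80,80]}}

```text
t: 37.55
position: [448.0, -182.9, 262.8]
tcp_rot: [3.132, 0.204, 0.009]
ft_force: [0.4, -0.1, -0.4]
gripper_width: 80.0
```

>>> {"fn": "send_rows", "kwargs": {"xyz": [[0,0,-20],[0,0,-20],[0,0,0],[0,0,0]], "twist": [[0,0,0],[0,0,0],[0,0,0],[0,0,0]], "claw": [80,80,80,80]}}

```text
t: 37.95
position: [446.3, -182.4, 298.0]
tcp_rot: [-3.135, -0.204, 0.0]
ft_force: [-0.2, 0.1, -0.8]
gripper_width: 80.0
```

```bash
python3 -c "
from h import *
s,t=snap('w20')
cv2.imwrite('pics/s20.png',cv2.resize(vision.get_image('side')[90:230,260:440,::-1],None,fx=4,fy=4))
"
```

```text
(no output)
```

View pics/w20.png

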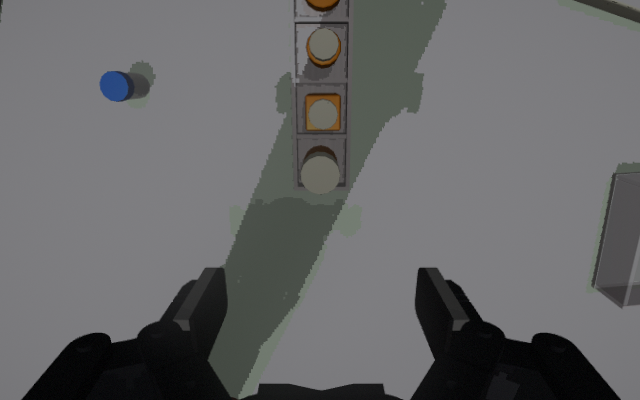

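View pics/s20.png

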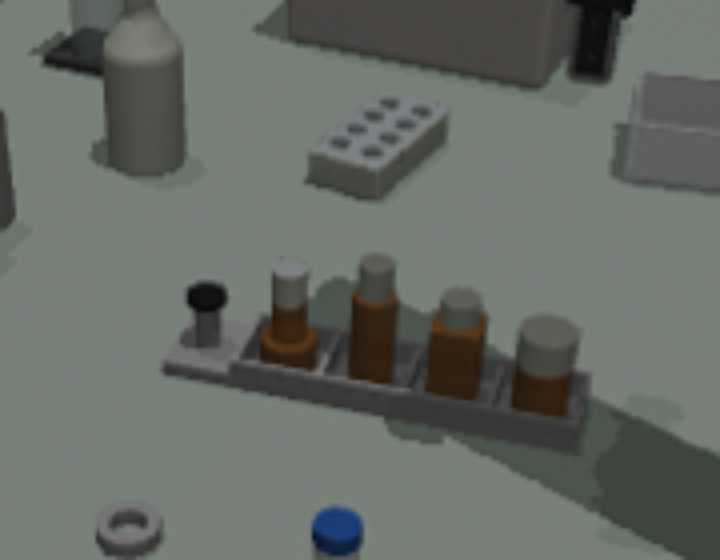

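```bash
python3 -c "
from h import *
import pickle
np.set_printoptions(precision=1,suppress=True)
s=pickle.load(open('pics/w20.pkl','rb')); a=np.radians(7.54)
s2=pickle.load(open('pics/w16.pkl','rb'))
for n,st,p,z in [('jar',s,(320,174),64),('sq',s,(323,115),74),('slim',s,(324,44),88),('neck',s2,(320,196),74)]:
    q=onz('wrist',p,z,st)[:2]-[528.6,-172.2]; print(n,q@[np.cos(a),np.sin(a)],q@[-np.sin(a),np.cos(a)])
robot.job_done()
"
```

```text
jar -78.10723670475869 1.342903126534508
sq -27.19381761981633 -1.1596760207474301
slim 24.188618179514126 -1.7604916786552458
neck 80.98187128538939 -0.9489712172566369
the job is handed in; nothing more can be done
```

I moved all four vials from the storage rack into the feed tray, in the same order from the post: necked, slim, square, jar. I then handed the job in at about 38 s.

- **Final position:** the last wrist pictures put each vial within about 3 mm of its cell's centre along the tray and 2 mm across it, against a limit of 15 mm. The necked vial was measured right after it was placed, not in the last picture.
- **Standing:** the last side picture shows all four upright on their cell floors. Each was lowered until light contact (8–11 N) before release, and the gripper was well clear at the end.
- **Look-alikes:** I left the two turquoise ones alone.
- **Disagreement:** the side camera's positions differed from the top and wrist cameras' by about 4–6 mm in y at the rack and 8 mm at the tray post. I used the top and wrist values.

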